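# Unhook the wide board from its spring finger and slide it out of the fixture

### The job

Unload the wider of the two boards from the test fixture: clear the black attenuator off the ledge in front of it and lay it on the plywood offcut, swing that board's spring finger up until it stays open, then slide the board, without picking it up, straight forward along its lane until its brass connector is against the front lip. Then swing the finger down shut again on the empty nest. Leave the other board, its finger, the brass adapter and everything else alone.

Things in the scene. Friction and masses are not known exactly. Their poses are not given: they have to be found in the camera images.
- fixture: Aluminium test fixture fixed to the bench, 110 (x) x 150 (y) mm, its flat bed 12 mm above the bench. Origin: centre of its underside; x points to its rear, y to its left, z up. Two lanes run along x, centred at y = +29 and -29 mm. A board lies in the rear half of each; the front half (x = -50 to 0) is an open ledge. The bed ends at x = 55 mm; nothing stands behind it.
- lip (a point): Middle of the inner face of the front lip, on the bed: fixture (-50, 0, 12) mm. The lip is a 4 mm high, 5 mm thick, 130 mm long strip across both lanes. A board with its connector against the lip has its origin at fixture x = -26 mm.
- left_nest (a point): Where the origin of a board in the left lane lies: fixture (26, 29, 12) mm, on the bed; the board's rear edge is then 5 mm ahead of the bed's rear edge. Each lane is 54 mm wide between 5 mm high steel guides that run from x = 0 to 55 mm.
- right_nest (a point): The same for the right lane: fixture (26, -29, 12) mm.
- wide_board: The wider board, to be unloaded: etched antenna sample 49 mm wide (y), 4 mm thick, 36 mm long (its x from -12 to +24 mm), with a brass connector 10 mm wide, 8 mm high, that juts out in front to x = -24 mm. Origin: underside, mid-length of board with connector. About 20 g. In the left or the right lane, connector towards the lip, axes as the fixture's.
- narrow_board: The narrower board in the other lane, to be left there: same kind, 35 mm wide, 34 mm long (x -11 to +23), 4 mm thick, connector to x = -23. Origin as for the wide board.
- finger_left (a joint): Angle (rad) of the left lane's spring finger: about 0 = down on its board (-0.03 with the nest empty), 1.6 = fully open, standing upright. An over-centre spring presses it down (about 0.16 N m at 0) until 0.75 rad; past that it springs open by itself and stays. Likewise it snaps shut when swung back below 0.75 rad.
- finger_right (a joint): Angle of the right lane's spring finger: mirror image of the left, opens outward to the fixture's -y. Same angles and spring.
- left_hinge (a point): On the left finger's hinge axis, which runs along the fixture's x: fixture (18, 68, 24) mm. The finger is a steel plate 20 mm wide, 34 mm long, 5 mm thick, pointing inward over the board when down; a foot presses the board and a hook in front of the board's front edge stops it from sliding until the finger is up. Hinge ears: y = 62 to 74, x = 1 to 35, up to z = 31 mm.
- right_hinge (a point): On the right finger's hinge axis, mirrored: fixture (18, -68, 24) mm.
- finger_left_ball (a point): Centre of the black ball, 12 mm across, on a 6 mm stem on the left finger, 28 mm from the hinge axis along the finger and 34 mm above it: finger down, at fixture (18, 40, 58) mm; open, at (18, 103, 51) mm. Push it outward (away from the fixture's middle) to open, inward to close, following its arc, or pinch it.
- finger_right_ball (a point): Centre of the black ball of the right finger, mirrored: down at fixture (18, -40, 58) mm, open at (18, -103, 51) mm.
- attenuator: Black finned coaxial attenuator lying roughly crosswise on the ledge in front of the wide board: 58 mm long along its y, 20 mm wide and high. Origin: underside, mid-length. 60 g. Its graspable body runs from y = -22 to +19 mm.
- plywood: White-faced plywood offcut fixed on the bench near the front edge: 60 (x) x 160 (y) x 12 mm. Origin: centre of its underside; its top (z = 12 mm) is empty.
- adapter: Small brass adapter, 28 x 11 x 10 mm, lying on the ledge in front of the narrow board; to be left alone. Origin: underside, middle.
- solder_spool: Black solder spool, 54 mm across and 40 mm high, standing on the bench; to be left alone. Origin: underside, middle.
- torque_wrench: Small blue-handled wrench, 147 mm long (its y) x 19 x 10 mm, lying on the bench; to be left alone. Origin: underside, middle.

How it is judged:
On the way, in this order (a step that is already met when the one before it is completed fails the run):
1. the wide board's finger is swung up and stays open while the board is still in its nest (((value of joint finger_left above 1.3 rad and y of wide_board in the frame of fixture above 0 m) or (value of joint finger_right above 1.3 rad and y of wide_board in the frame of fixture below 0 m)) and x of wide_board in the frame of fixture above 0.02 m), for 0.3 s.
2. the wide board lies flat on the ledge with its connector against the front lip (x of wide_board in the frame of fixture between -0.034 and -0.018 m and (y of wide_board in the frame of fixture between 0.019 and 0.039 m or y of wide_board in the frame of fixture between -0.039 and -0.019 m) and z of wide_board in the frame of fixture between 0.008 and 0.017 m and angle between the x axis of wide_board and the x axis of fixture, either way round below 0.2 rad and angle between wide_board's own z axis and vertical below 0.1 rad), for 0.2 s.
At the end, for the whole second after the job is handed in: The wide board lies flat on the bed, in its own lane (within 10 mm), squarely (0.2 rad), its connector within 8 mm of the front lip; the attenuator lies at rest on the plywood; both fingers are down (under 0.12 rad) (all of step 2 and linear speed of each of wide_board, attenuator below 0.01 m/s and x of attenuator in the frame of plywood between -0.028 and 0.028 m and y of attenuator in the frame of plywood between -0.075 and 0.075 m and z of attenuator in the frame of plywood between 0.007 and 0.036 m and value of joint each of finger_left, finger_right below 0.12 rad); the robot touches nothing.
It fails at once if the wide board is picked up (more than 15 mm off the bed) (z of wide_board in the frame of fixture above 0.027 m).
It fails at once if the other board's finger is lifted ((value of joint finger_left above 0.35 rad and y of wide_board in the frame of fixture below 0 m) or (value of joint finger_right above 0.35 rad and y of wide_board in the frame of fixture above 0 m)).
It fails at once if the narrow board is displaced by more than 10 mm (distance of narrow_board from where it was at the start of the episode above 0.01 m).
It fails at once if the adapter is displaced by more than 12 mm (distance of adapter from where it was at the start of the episode above 0.012 m).
It fails at once if the spool or the wrench is displaced by more than 20 mm (distance of any of solder_spool, torque_wrench from where it was at the start of the episode above 0.02 m).
It also fails if it takes over 64 s, if anything falls off the work surface, if the arm or the gripper's body presses on something with over 40 N, if the wrist force passes 120 N, or if a joint passes its speed limit or range.

### The arm

A 7-joint arm with a two-finger parallel gripper is mounted at the origin on a cart in front of the work surface, level with it; the furniture and walls round the work are solid. World frame = base frame: x ahead of the robot, y to its left, z up, the work surface at z = 0. Lengths are in m, angles in rad, forces in N, time in s.
With the tool pointing down it reaches from about 0.425 to 0.95 m from the base axis. Payload 4.7 kg.
Tool frame: the origin (TCP) lies on the centre line of the jaws, within the pads' length; the fingertips stand robot.nose_length ahead of it and the grasp point (between the pads) lies 8 mm behind it (robot.nose_length is the distance from the TCP to the fingertips, in m); z points along the fingers, x is the direction in which the jaws open and shut, and the axes are right-handed (so a half turn about z gives the same grasp; the last joint's range is limited). The gripper opens to 85 mm and grips with 20 to 120 N. Pads are 22 mm wide; open, the fingers measure 114 mm over their backs; the gripper's body (76 mm by 85 mm) begins 54 mm behind the grasp point. The pads swing forward as they close: fully open they stand 13 mm farther back than shut.
Start: joints at [-1.29, 0.469, -0.049, 1.532, 0.024, 1.141, -0.082], TCP at [0.206, 0.643, 0.242] pointing down, gripper open.
Joint ranges: [-2.59, 2.59], [-0.33, 1.99], [-1.39, 1.29], [0.1, 2.45], [-1.04, 4.18], [0.21, 1.99], [-2.66, 2.66]. Speed limits (rad/s): [2.57, 2.57, 3.14, 3.14, 3.14, 3.14, 3.14].

### API

Orientations are given as [roll, pitch, yaw] about the fixed x, y, z axes, in that order (R = Rz(yaw) Ry(pitch) Rx(roll)).
In Python, from plant import robot gives the robot as it stands. Calls block until the motion is done:
- robot.goto(position, orientation): joint-space move of the TCP to a pose.
- robot.move_straight(position, vel=0.15, attitude=None, contact_N=None): straight line of the TCP; attitude=None keeps the orientation; vel is the mean speed in m/s. With contact_N (N) it stops when the force on the tool has changed by that much, and returns True; else False.
- robot.move_joints(angles): joint-space move.
- robot.grip(opening, strength=None): opening from 0.0 (shut) to 1.0 (fully open); strength is the grip in N (None keeps the last); returns when the fingers have stopped.
- robot.sleep(seconds).
- robot.inverse_kinematics(position, orientation): joint angles nearest the present ones, or None.
- robot.sense(): the state.
- robot.grab_frame(name): name is "side" or "top"; returns a dict with "image" (420x560x3 uint8, red, green, blue), "range_z" (420x560 float32, m along the optical axis (not along the pixel's ray), 0 where there is no reading), "fx", "fy", "cx", "cy" (pixels), "dist_coeffs" ([k1, k2, p1, p2, k3] as OpenCV has them; the pictures are not rectified), "R" (3x3) and "t" (3): a world point X has camera coordinates R X + t. Camera axes: x right, y down, z forward; pixel columns grow to the right and rows downward; lengths in m; the calibration is good to about 2 mm. A picture is of the moment at which its call begins.
A pose or a line that the arm cannot do raises robot.IKError and nothing moves.
- robot.close_job(): hands the job in, once; it reports no verdict.
The state is a dict: "t": time; "joint_pos": joint angles; "joint_velocities": joint speeds; "effort": joint torques, N m; "tcp_pos": TCP position; "tcp_rot": TCP orientation; "wrist_force": force on the tool from outside, world axes, zero at the start; "torque": the same for the moment, N m; "opening": opening from 0.0 (shut) to 1.0 (fully open).
Only numpy, scipy, OpenCV 4.12 (cv2) and the standard library are available. Lean on these libraries where they do the work, as an engineer would, in place of code of your own. Each camera call takes 0.05 s, during which the arm holds its last target.

## Working session

There is one attempt and no reset: what is moved stays moved. The work goes in short steps, each a Python script; the robot and the scene stay as the last script left them, time stands still between calls to the robot, and variables do not carry over. Pictures are saved under pics/ and viewed, and the job is handed in when it is done.

```bash
ls; mkdir -p pics; python3 - <<'E'
from plant import robot
import cv2,numpy as np
s=robot.sense();print(s['t'],s['tcp_pos'],s['tcp_rot'],robot.nose_length)
for n in('side','top'):
    f=robot.grab_frame(n);cv2.imwrite(f'pics/{n}0.png',f['image'][:,:,::-1]);np.savez(f'{n}0.npz',**f)
    print(n,f['fx'],f['cx'],f['cy'],f['dist_coeffs'],-f['R'].T@f['t'],f['R'][2])
E
```

```text
pics
0.0 [0.20560259 0.64233207 0.24125573] [3.14150499e+00 1.96272193e-03 1.26102773e+00] 0.011
side 465.4558540460973 275.48963886330466 204.43202045305603 [-0.16045698  0.          0.          0.          0.        ] [ 0.18110723 -0.63270751  0.37371326] [ 0.39593604  0.84342064 -0.36314774]
top 530.3798084167851 286.194314299372 214.6282906145883 [0.03648612 0.         0.         0.         0.        ] [0.48168081 0.08557655 1.04943337] [ 0.03134541  0.01888868 -0.99933012]
```

View pics/side0.png

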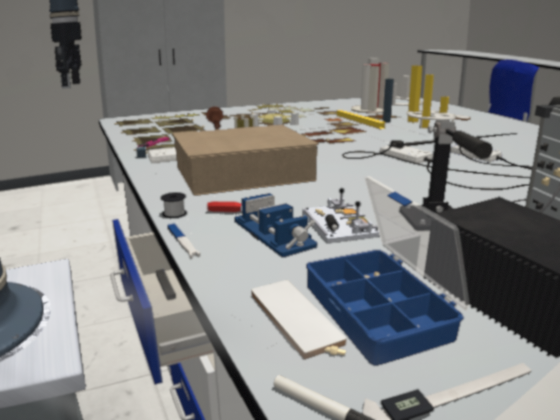

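View pics/top0.png

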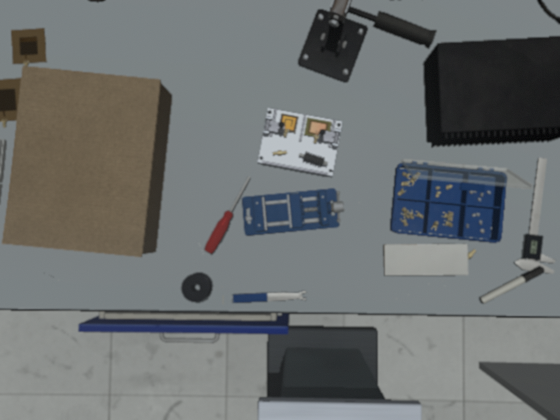

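```bash
cat > h.py <<'E'
import numpy as np,cv2
def load(n): return dict(np.load(n+'.npz'))
def K(f): return np.array([[f['fx'],0,f['cx']],[0,f['fy'],f['cy']],[0,0,1]])
def ray(f,px):
    u=cv2.undistortPoints(np.array(px,float).reshape(-1,1,2),K(f),f['dist_coeffs']).reshape(-1,2)
    d=np.c_[u,np.ones(len(u))]@f['R']; return -f['R'].T@f['t'],d
def onz(f,px,z):
    c,d=ray(f,px); return c+d*((z-c[2])/d[:,2])[:,None]
def proj(f,X):
    r=cv2.Rodrigues(f['R'])[0]
    return cv2.projectPoints(np.array(X,float).reshape(-1,1,3),r,f['t'],K(f),f['dist_coeffs'])[0].reshape(-1,2)
def cloud(f):
    z=f['range_z'];v,u=np.mgrid[:z.shape[0],:z.shape[1]]
    un=cv2.undistortPoints(np.c_[u.ravel(),v.ravel()].astype(float).reshape(-1,1,2),K(f),f['dist_coeffs']).reshape(-1,2)
    P=(np.c_[un,np.ones(len(un))]*z.reshape(-1,1)-f['t'])@f['R']
    P[z.ravel()==0]=np.nan
    return P.reshape(z.shape+(3,))
E
python3 - <<'E'
from h import *
f=load('top0');im=f['image'][:,:,::-1]
c=im[95:185,245:355];cv2.imwrite('pics/topz.png',cv2.resize(c,None,fx=6.6,fy=6.6,interpolation=cv2.INTER_CUBIC))
g=load('side0');c=g['image'][175:250,295:390,::-1];cv2.imwrite('pics/sidez.png',cv2.resize(c,None,fx=7,fy=7,interpolation=cv2.INTER_CUBIC))
P=cloud(f)
for n,(u,v) in dict(vise=(290,212),fix=(300,165),box=(90,160),spool=(197,287),tray=(450,200),stand=(333,45),jaw=(283,210),ply=(425,260)).items(): print(n,P[v,u],np.nanmax(P[v-12:v+12,u-12:u+12,2]))
B=P[95:185,245:355]; m=(B[...,2]>.006)
print(np.isfinite(B[...,2]).mean())
E
```

```text
vise [0.51774888 0.09724481 0.05873344] 0.061481992920648536
fix [0.61172275 0.07924251 0.01347696] 0.03408310438837555
box [0.60590525 0.4577478  0.10023055] 0.10508903483942239
spool [0.36990705 0.27952889 0.00181062] 0.04467682596795255
tray [ 0.54676615 -0.21540354  0.0018592 ] 0.17048361091554257
stand [0.8363521  0.01936474 0.0474285 ] 0.11295740325441372
jaw [0.52326082 0.11157237 0.0109521 ] 0.06112948482260392
ply [ 0.42937925 -0.16415552  0.01460012] 0.01730033693508886
0.9966666666666667
```

View pics/topz.png

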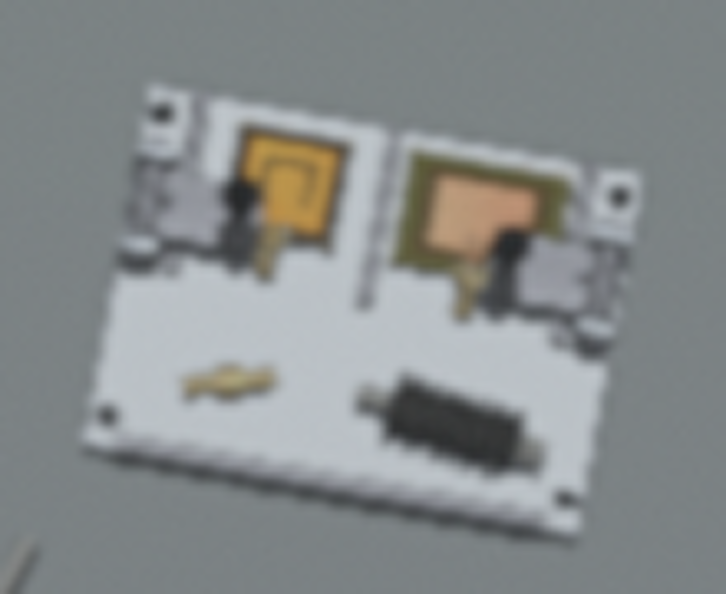

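View pics/sidez.png

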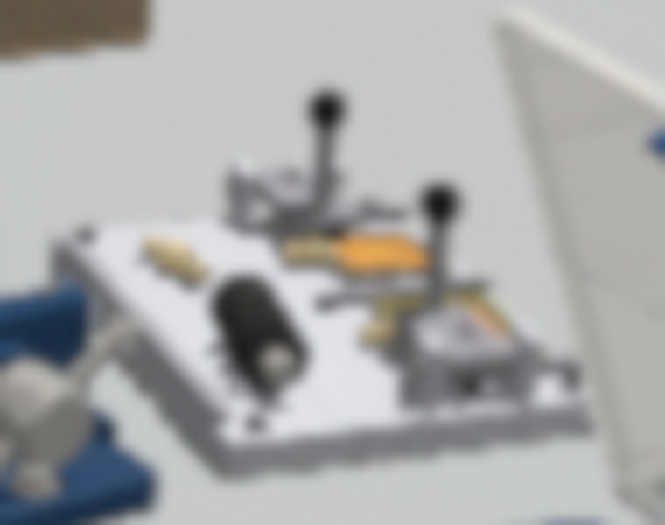

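```bash
python3 - <<'E'
from h import *
f=load('top0');im=f['image'];P=cloud(f)
hsv=cv2.cvtColor(im,cv2.COLOR_RGB2HSV)
# fixture: corners from zoom
def z2p(x,y): return 245+(x+.5)/6.6-.5, 95+(y+.5)/6.6-.5
print(im[160,270],im[150,300],im[120,230])
roi=np.zeros(im.shape[:2],np.uint8);roi[100:182,250:350]=1
m=((im.min(2)>155)&(roi>0)).astype(np.uint8)
mm=cv2.morphologyEx(m,cv2.MORPH_CLOSE,np.ones((13,13)))
cs=max(cv2.findContours(mm,0,2)[0],key=cv2.contourArea)
W=onz(f,cs.reshape(-1,2),.012)
r=cv2.minAreaRect((W[:,:2]*1000).astype(np.float32));print('fixture rect',r)
C=np.array([z2p(*p) for p in [(82,437),(578,530),(640,172),(148,86)]])
Q=onz(f,C,.012);print(Q);print(Q.mean(0),[np.linalg.norm(Q[i]-Q[i-1]) for i in range(4)])
# attenuator
m=((im.max(2)<75)&(roi>0)).astype(np.uint8);n,l,st,ce=cv2.connectedComponentsWithStats(m)
for i in range(1,n):
    if st[i,4]>15:
        c=np.argwhere(l==i)[:,::-1];w=onz(f,c,.025)
        print(st[i],w.mean(0),cv2.minAreaRect((w[:,:2]*1000).astype(np.float32)),np.nanmax(P[l==i][:,2]))
# plywood
roi[:]=0;roi[235:285,375:478]=1
m=((im.min(2)>140)&(roi>0)).astype(np.uint8);cs=max(cv2.findContours(m,0,2)[0],key=cv2.contourArea)
print('ply',cv2.minAreaRect((onz(f,cs.reshape(-1,2),.012)[:,:2]*1000).astype(np.float32)))
E
```

```text
[186 192 197] [187 193 198] [123 130 131]
fixture rect ((658.9169311523438, 80.17987060546875), (148.33673095703125, 107.07598114013672), 80.02973937988281)
[[ 0.61941352  0.16377823  0.012     ]
 [ 0.59307213  0.01610085  0.012     ]
 [ 0.69986286 -0.00125558  0.012     ]
 [ 0.72453499  0.14541482  0.012     ]]
[0.65922087 0.08100958 0.012     ] [np.float64(0.10671334348572703), np.float64(0.1500082638350965), np.float64(0.10819198750084766), np.float64(0.14873103132408633)]
[279 122   5  12  39] [0.68299043 0.11743879 0.025     ] ((682.9204711914062, 116.99055480957031), (21.44840431213379, 7.768937110900879), 0.6718387603759766) 0.06555701769975496
[319 130   6  11  34] [0.67047243 0.03861352 0.025     ] ((669.3163452148438, 39.37995147705078), (7.258981704711914, 21.578083038330078), 70.10356903076172) 0.06528962053212033
[304 154  19  12 138] [0.62132718 0.05392186 0.025     ] ((621.3843994140625, 53.888221740722656), (37.97491455078125, 13.504884719848633), 72.01669311523438) 0.034818355372629964
ply ((431.1744689941406, -166.55694580078125), (58.116451263427734, 157.71766662597656), 0.7513242959976196)
```

```bash
python3 - <<'E'
from h import *
P=cloud(load('top0')).reshape(-1,3);S=cloud(load('side0')).reshape(-1,3)
A=np.vstack([P,S])
def box(n,x0,x1,y0,y1,zmin):
    for nm,Q in(('top',P),('side',S)):
        m=(Q[:,0]>x0)&(Q[:,0]<x1)&(Q[:,1]>y0)&(Q[:,1]<y1)&(Q[:,2]>zmin)
        if m.sum()>3: q=Q[m];print(n,nm,m.sum(),np.percentile(q,2,0).round(3),np.percentile(q,98,0).round(3))
box('vise',.46,.585,-.02,.2,.02)
box('tray',.46,.62,-.35,-.08,.02)
box('panel',.55,.72,-.35,-.06,.07)
box('stand',.73,.9,-.1,.12,.03)
box('stand hi',.65,.9,-.25,.2,.1)
box('fix-ball',.60,.72,-.02,.16,.05)
box('blackbox',.6,.9,-.4,-.12,.05)
E
```

```text
vise top 1842 [0.487 0.003 0.024] [0.554 0.165 0.06 ]
vise side 2110 [ 0.481 -0.002  0.022] [0.553 0.16  0.058]
tray top 3930 [ 0.471 -0.303  0.023] [ 0.615 -0.1    0.17 ]
tray side 13165 [ 0.468 -0.304  0.021] [ 0.609 -0.101  0.167]
panel top 6588 [ 0.559 -0.344  0.074] [ 0.718 -0.121  0.169]
panel side 10330 [ 0.558 -0.344  0.072] [ 0.714 -0.117  0.168]
stand top 1888 [ 0.798 -0.097  0.034] [0.859 0.036 0.206]
stand side 2065 [ 0.798 -0.092  0.033] [0.859 0.035 0.206]
stand hi top 6951 [ 0.658 -0.248  0.105] [0.844 0.028 0.204]
stand hi side 4166 [ 0.656 -0.248  0.105] [0.856 0.03  0.204]
fix-ball top 63 [0.664 0.033 0.056] [0.687 0.12  0.065]
fix-ball side 66 [0.663 0.034 0.051] [0.684 0.118 0.063]
blackbox top 13618 [ 0.612 -0.365  0.056] [ 0.819 -0.158  0.12 ]
blackbox side 10604 [ 0.603 -0.386  0.052] [ 0.805 -0.13   0.182]
```

```bash
python3 - <<'E'
from h import *
f=load('top0');g=load('side0')
a=-.174;R=np.array([[np.cos(a),-np.sin(a)],[np.sin(a),np.cos(a)]]);c=np.array([.659,.0806])
z=lambda x,y,s,o:[(x+.5)/s-.5+o[0],(y+.5)/s-.5+o[1]]
for n,pt,ps,exp in(('R',(511,241),(439,204),(.018,-.04)),('L',(240,193),(326,110),(.018,.04))):
    pt=z(*pt,6.6,(245,95));ps=z(*ps,7,(295,175))
    c1,d1=ray(f,[pt]);c2,d2=ray(g,[ps]);d1=d1[0];d2=d2[0]
    s=np.linalg.lstsq(np.c_[d1,-d2],c2-c1,rcond=None)[0]
    X1=c1+s[0]*d1;X2=c2+s[1]*d2
    print(n,(X1+X2)/2,X1-X2,'exp',c+R@exp,'top@.058',onz(f,[pt],.058),'side@.058',onz(g,[ps],.058))
# attenuator orient: PCA on contour incl. ends (zoom), ends of connectors
e=onz(f,[z(360,398,6.6,(245,95)),z(540,458,6.6,(245,95))],.022);print('att ends',e,e.mean(0),np.linalg.norm(e[0]-e[1]),np.degrees(np.arctan2(*(e[0]-e[1])[[1,0]])))
e=onz(f,[z(*p,6.6,(245,95)) for p in[(402,375),(388,428),(505,470),(524,412)]],.027);print(e.mean(0),np.diff(e,axis=0))
E
```

```text
R [0.66913541 0.03970204 0.05733254] [ 0.00240769 -0.0014928   0.00052814] exp [0.66980327 0.03808777] top@.058 [[0.67026252 0.0389746  0.058     ]] side@.058 [[0.66649939 0.03846809 0.058     ]]
L [0.68230907 0.11686348 0.05738446] [ 0.00230259 -0.00135471  0.00042663] exp [0.68365314 0.11687979] top@.058 [[0.68337853 0.11617371 0.058     ]] side@.058 [[0.6798484  0.11557632 0.058     ]]
att ends [[0.6303615  0.08121862 0.022     ]
 [0.61311536 0.02812098 0.022     ]] [0.62173843 0.0546698  0.022     ] 0.05582820961097646 72.00617537198211
[0.62305003 0.05343886 0.027     ] [[-0.01561093  0.00393094  0.        ]
 [-0.01202909 -0.03435181  0.        ]
 [ 0.01707226 -0.00538318  0.        ]]
```

```bash
cat >> h.py <<'E'
A=-.174; C=np.array([.6587,.0808])
def W(x,y,z): # fixture mm -> world
    R=np.array([[np.cos(A),-np.sin(A)],[np.sin(A),np.cos(A)]]); p=C+R@(np.array([x,y])/1000); return [p[0],p[1],z]
E
python3 - <<'E'
from h import *
from plant import robot
pi=np.pi
def t(n,p,y):
    for k in(0,-pi,pi):
        q=robot.inverse_kinematics(list(p),[pi,0,y+k]);print(n,round(k,1),None if q is None else np.round(q,2))
t('att',[.622,.054,.027],-.314);t('atthi',[.622,.054,.15],-.314);t('ply',[.425,-.16,.04],.013);t('plyhi',[.425,-.16,.15],.013)
t('ball',W(18,-20,.07),A);t('close',W(18,-124,.06),A);t('rear',W(67,-29,.027),A+pi/2);t('rearx',W(67,-29,.027),A)
E
```

```text
att 0 [-0.51  0.69  0.5   1.85 -0.47  0.73 -0.06]
att -3.1 [-0.04  0.64 -0.15  1.82  0.14  0.69  2.55]
att 3.1 [-0.04  0.64 -0.15  1.82  0.14  0.69  2.55]
atthi 0 [-0.56  0.53  0.57  1.78 -0.34  0.94 -0.16]
atthi -3.1 [-0.13  0.48 -0.04  1.75  0.02  0.91  2.66]
atthi 3.1 [-0.13  0.48 -0.04  1.75  0.02  0.91  2.66]
ply 0 [-0.22  0.49  0.61  2.24 -0.53  0.56  0.81]
ply -3.1 [-0.54  0.72  1.11  2.26 -0.98  0.79 -1.88]
ply 3.1 [-0.54  0.72  1.11  2.26 -0.98  0.79 -1.88]
plyhi 0 [-0.56  0.35  1.02  2.18 -0.41  0.82  0.73]
plyhi -3.1 [-0.63  0.4   1.13  2.18 -0.49  0.85 -2.33]
plyhi 3.1 [-0.63  0.4   1.13  2.18 -0.49  0.85 -2.33]
ball 0 [-0.51  0.7   0.54  1.7  -0.45  0.87  0.05]
ball -3.1 [ 0.55  1.   -1.19  1.63  0.98  1.22  2.11]
ball 3.1 [ 0.55  1.   -1.19  1.63  0.98  1.22  2.11]
close 0 [-0.37  0.69  0.55  1.75 -0.47  0.83  0.22]
close -3.1 [ 0.72  0.99 -1.19  1.69  0.99  1.19  2.23]
close 3.1 [ 0.72  0.99 -1.19  1.69  0.99  1.19  2.23]
rear 0 [-0.21  0.76  0.15  1.58 -0.15  0.82  1.39]
rear -3.1 [-0.53  0.86  0.68  1.6  -0.64  0.92 -1.37]
rear 3.1 [-0.53  0.86  0.68  1.6  -0.64  0.92 -1.37]
rearx 0 [-0.47  0.83  0.57  1.6  -0.54  0.88  0.13]
rearx -3.1 [ 0.53  1.12 -1.19  1.53  1.07  1.25  2.15]
rearx 3.1 [ 0.53  1.12 -1.19  1.53  1.07  1.25  2.15]
```

```bash
python3 - <<'E'
from h import *
from plant import robot
pi=np.pi
robot.grip(0.42,40)
robot.goto([.622,.054,.17],[pi,0,-.314])
s=robot.sense();print(s['t'],s['tcp_pos'],s['tcp_rot'],s['opening'])
hit=robot.move_straight([.622,.054,.06],vel=.15)
hit=robot.move_straight([.622,.054,.0265],vel=.06,contact_N=5)
s=robot.sense();print(hit,s['t'],s['tcp_pos'],s['wrist_force'])
f=robot.grab_frame('side');cv2.imwrite('pics/s1.png',cv2.resize(f['image'][150:260,270:400,::-1],None,fx=5,fy=5))
E
```

```text
3.2 [0.622007   0.05562221 0.16994305] [-3.14092624e+00  3.00804532e-04 -3.11573861e-01] 0.41932605068177087
True 4.65 [0.62116392 0.05419324 0.02600659] [-1.26511388  0.91603242  4.1567533 ]
```

View pics/s1.png

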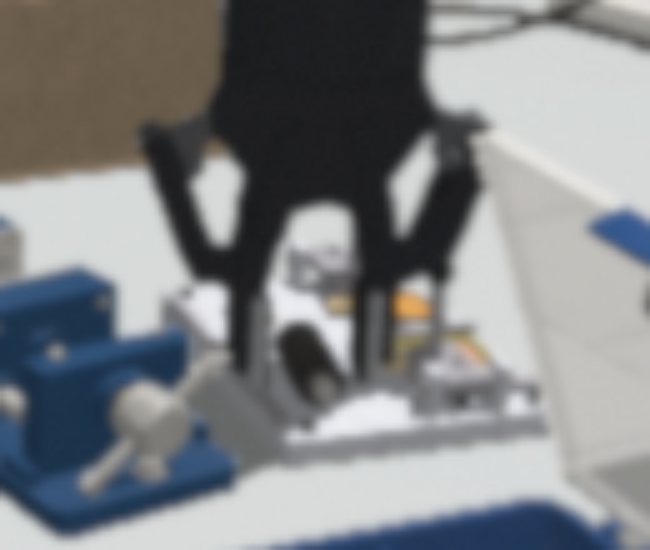

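```bash
python3 - <<'E'
from h import *
from plant import robot
pi=np.pi
robot.move_straight([.6212,.0542,.028],vel=.05)
s=robot.sense();print(s['t'],s['tcp_pos'],s['wrist_force'])
robot.grip(0.1,40)
s=robot.sense();print(s['t'],s['opening'],s['wrist_force'])
robot.move_straight([.6212,.0542,.17],vel=.15)
s=robot.sense();print(s['t'],s['opening'],s['wrist_force'])
f=robot.grab_frame('side');cv2.imwrite('pics/s2.png',cv2.resize(f['image'][100:240,270:400,::-1],None,fx=4,fy=4))
E
```

```text
4.95 [0.62103328 0.05415292 0.02763303] [-0.19851779  0.77764463 -0.42018251]
5.2333 0.21761322014979803 [-0.0722792   1.04473313  0.2581882 ]
6.3333 0.22198184942152116 [ 0.60300641  0.19887568 -1.39163684]
```

View pics/s2.png

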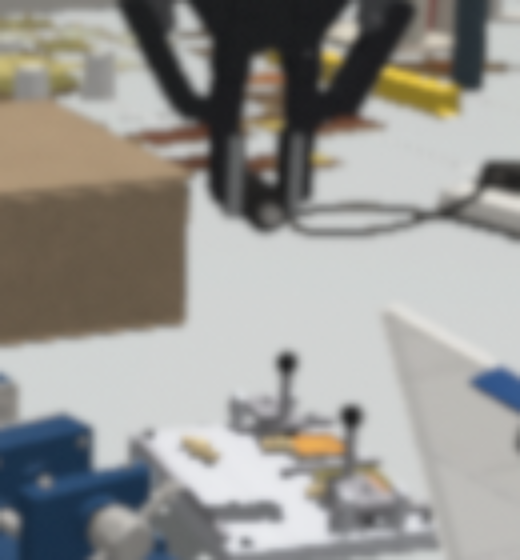

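```bash
python3 - <<'E'
from h import *
from plant import robot
pi=np.pi
robot.move_straight([.44,.03,.17],vel=.25)
robot.goto([.426,-.16,.13],[pi,0,.013])
robot.move_straight([.426,-.16,.045],vel=.15)
hit=robot.move_straight([.426,-.16,.0285],vel=.04,contact_N=4)
s=robot.sense();print(hit,s['t'],s['tcp_pos'],s['wrist_force'],s['opening'])
robot.grip(.36)
robot.move_straight([.426,-.16,.15],vel=.2)
s=robot.sense();print(s['t'],s['tcp_pos'],s['opening'])
robot.grip(0.0,40)
robot.move_straight([.48,-.03,.17],vel=.3,attitude=[pi,0,A])
for n in('side','top'):
    f=robot.grab_frame(n);cv2.imwrite(f'pics/{n}3.png',f['image'][:,:,::-1]);np.savez(f'{n}3.npz',**f)
print(robot.sense()['t'])
E
```

```text
True 9.3083 [ 0.42581187 -0.1597373   0.02794888] [-0.2759469   0.27583338  4.25305582] 0.22705499225984754
10.3417 [ 0.42535397 -0.15948454  0.14928483] 0.35976376815370037
11.4667
```

View pics/side3.png

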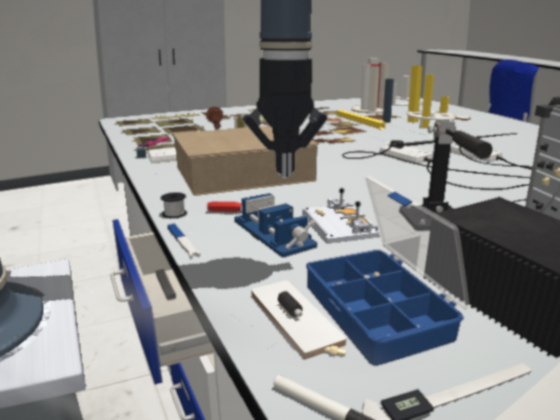

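View pics/top3.png

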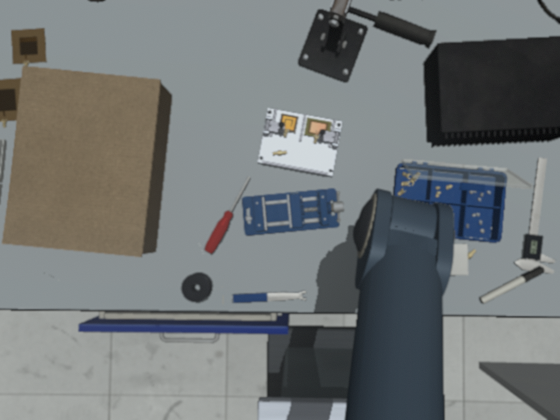

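```bash
python3 - <<'E'
from h import *
from plant import robot
pi=np.pi
robot.goto(W(18,-15,.13),[pi,0,A])
robot.move_straight(W(18,-15,.065),vel=.15)
for ph in (50.5,65,80,93,104):
    p=np.radians(ph);y=-68+44*np.cos(p)+17;z=(24+44*np.sin(p)+7)/1000
    hit=robot.move_straight(W(18,y,z),vel=.06,contact_N=25)
    s=robot.sense();print(ph,hit,round(s['t'],2),s['tcp_pos'].round(4),np.round(s['wrist_force'],1))
    if hit: break
f=robot.grab_frame('side');cv2.imwrite('pics/s4.png',cv2.resize(f['image'][120:260,270:400,::-1],None,fx=4,fy=4))
E
```

```text
50.5 False 13.21 [0.6735 0.0564 0.0663] [1.3 3.2 2.7]
65 False 13.54 [0.6721 0.0479 0.0726] [0.8 6.4 5.8]
80 False 13.88 [0.6697 0.0345 0.0757] [-0.4  1.4  1.4]
93 False 14.2 [0.6665 0.023  0.0746] [ 0.   0.7 -0.3]
104 False 14.49 [0.6654 0.0158 0.0735] [-0.6  0.2 -0.4]
```

View pics/s4.png

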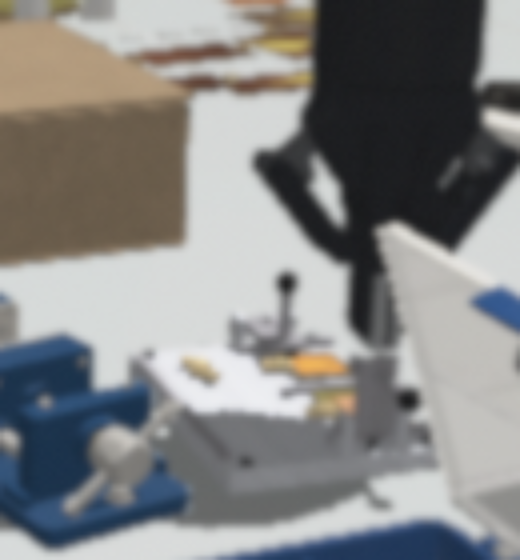

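```bash
python3 - <<'E'
from h import *
from plant import robot
pi=np.pi
o=[pi,0,A+pi/2]
robot.move_straight(W(18,-45,.13),vel=.2)
robot.goto(W(-28,-29,.10),o)
robot.move_straight(W(-28,-29,.045),vel=.15)
hit=robot.move_straight(W(-28,-29,.018),vel=.025,contact_N=3)
s=robot.sense();print(hit,s['t'],s['tcp_pos'],s['wrist_force'],s['opening'])
zt=s['tcp_pos'][2]
robot.move_straight(W(-28,-29,.11),vel=.2)
robot.move_straight(W(72,-29,.11),vel=.2)
s=robot.sense();print(s['t'],s['tcp_pos'],W(72,-29,.11))
for n in('side','top'):
    f=robot.grab_frame(n);cv2.imwrite(f'pics/{n}5.png',cv2.resize(f['image'][90:250,230:400,::-1],None,fx=4,fy=3.6))
E
```

```text
True 17.5083 [0.62591583 0.05706403 0.0231445 ] [-0.47607811 -0.55696884  4.47607084] -0.0013961283167442731
18.7417 [0.72286059 0.03992258 0.10797736] [np.float64(0.7245922347340423), np.float64(0.03977301617527982), 0.11]
```

View pics/side5.png

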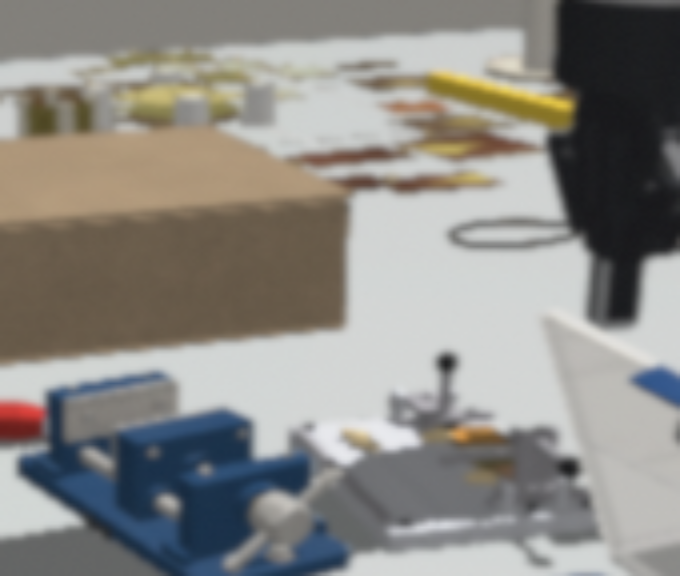

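View pics/top5.png

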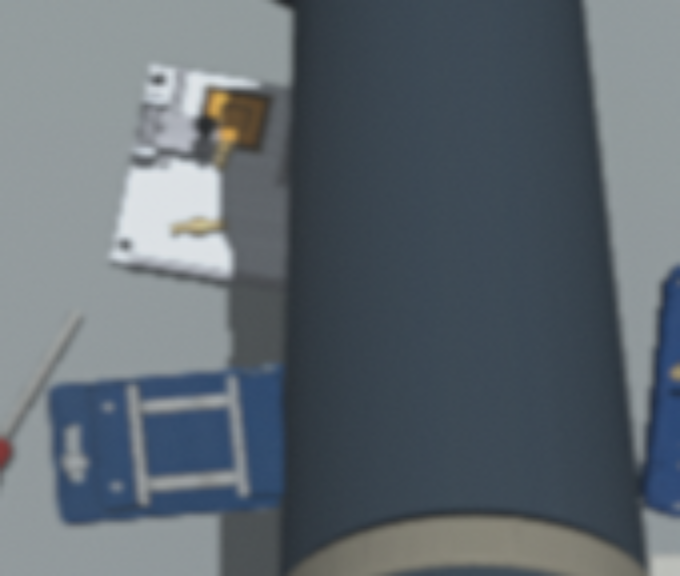

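```bash
cat >> h.py <<'E'
def F(p):
    R=np.array([[np.cos(A),-np.sin(A)],[np.sin(A),np.cos(A)]]); return np.r_[(R.T@(np.array(p[:2])-C))*1000,p[2]*1000].round(1)
E
python3 - <<'E'
from h import *
from plant import robot
robot.move_straight(W(72,-29,.05),vel=.15)
hit=robot.move_straight(W(71,-29,.0258),vel=.05,contact_N=4)
robot.sleep(.2)
s=robot.sense();print(hit,s['t'],F(s['tcp_pos']),s['wrist_force'].round(1))
hit=robot.move_straight(W(48,-29,.0258),vel=.05,contact_N=5)
s=robot.sense();print(hit,s['t'],F(s['tcp_pos']),s['wrist_force'].round(1))
f=robot.grab_frame('side');cv2.imwrite('pics/s6.png',cv2.resize(f['image'][120:260,270:400,::-1],None,fx=4,fy=4))
E
```

```text
False 20.225 [ 71.3 -28.9  26.2] [-0.6 -0.2 -0.5]
False 20.8333 [ 48.1 -28.9  26. ] [-0.1 -0.7 -0.6]
```

View pics/s6.png

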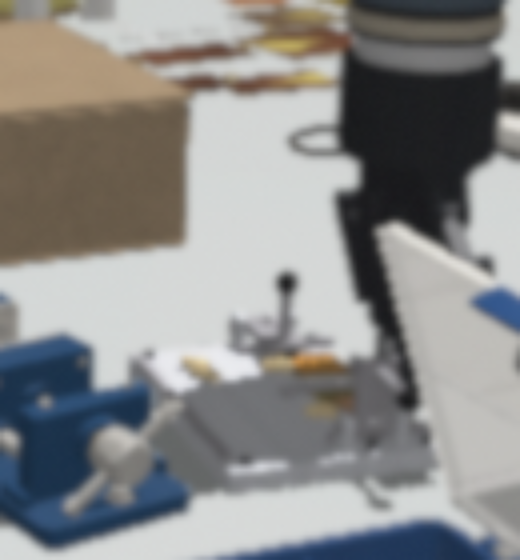

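```bash
python3 - <<'E'
from h import *
from plant import robot
hit=robot.move_straight(W(48,-29,.0243),vel=.02,contact_N=3)
s=robot.sense();print(hit,s['t'],F(s['tcp_pos']),s['wrist_force'].round(1))
if not hit:
    hit=robot.move_straight(W(14,-29,.0243),vel=.06,contact_N=5)
    s=robot.sense();print(hit,s['t'],F(s['tcp_pos']),s['wrist_force'].round(1))
    if not hit:
        hit=robot.move_straight(W(8,-29,.0243),vel=.03,contact_N=4)
        s=robot.sense();print(hit,s['t'],F(s['tcp_pos']),s['wrist_force'].round(1))
f=robot.grab_frame('side');cv2.imwrite('pics/s7.png',cv2.resize(f['image'][120:260,270:400,::-1],None,fx=4,fy=4))
E
```

```text
False 21.1333 [ 48.6 -28.9  25.4] [-2.1  0.2  4.7]
True 21.3833 [ 45.7 -29.   25.4] [-2.1  0.1  4.7]
```

View pics/s7.png

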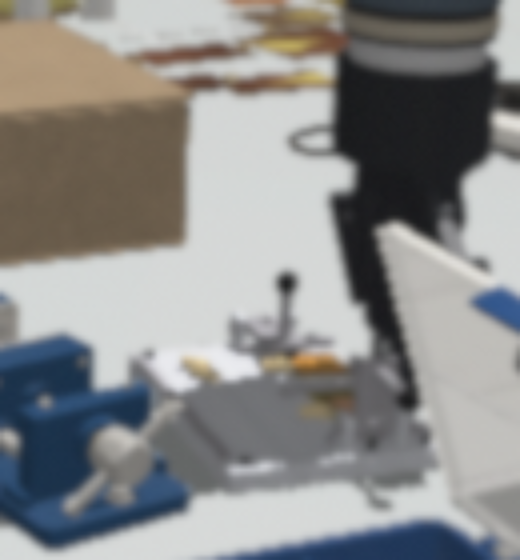

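```bash
python3 - <<'E'
from h import *
from plant import robot
robot.move_straight(W(47,-29,.11),vel=.2)
f=robot.grab_frame('side');cv2.imwrite('pics/s8.png',cv2.resize(f['image'][170:250,290:390,::-1],None,fx=7,fy=7,interpolation=cv2.INTER_CUBIC))
robot.move_straight(W(20,120,.15),vel=.3)
f=robot.grab_frame('top');cv2.imwrite('pics/t8.png',cv2.resize(f['image'][95:185,245:355,::-1],None,fx=6.6,fy=6.6,interpolation=cv2.INTER_CUBIC));np.savez('top8.npz',**f)
print(robot.sense()['t'],robot.sense()['wrist_force'])
E
```

```text
22.7833 [ 0.07092715 -1.1484047  -0.34308359]
```

View pics/s8.png

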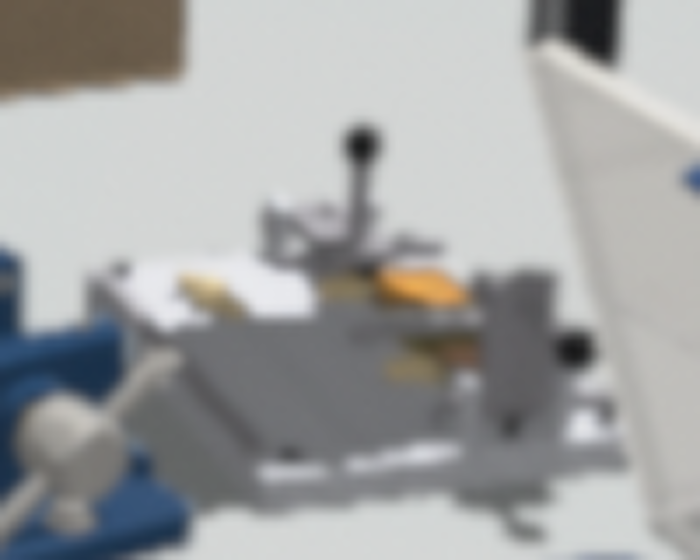

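View pics/t8.png

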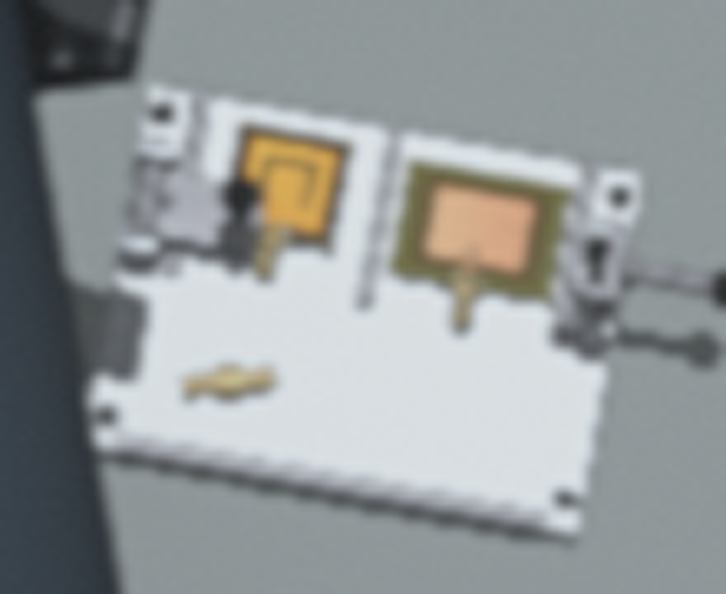

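```bash
python3 - <<'E'
from h import *
from plant import robot
pi=np.pi
robot.move_straight(W(62,-29,.11),vel=.3)
robot.move_straight(W(62,-29,.04),vel=.15)
hit=robot.move_straight(W(62,-29,.018),vel=.02,contact_N=2.5)
s=robot.sense();print(hit,s['t'],F(s['tcp_pos']),s['tcp_rot'].round(4),s['wrist_force'].round(1))
robot.sleep(.15);s=robot.sense();print(s['t'],F(s['tcp_pos']),s['wrist_force'].round(1))
z0=s['tcp_pos'][2]
robot.move_straight(W(62,-29,z0+.0012),vel=.02)
robot.sleep(.15);s=robot.sense();print(s['t'],F(s['tcp_pos']),s['wrist_force'].round(1))
hit=robot.move_straight(W(50,-29,z0+.0012),vel=.04,contact_N=4)
s=robot.sense();print(hit,s['t'],F(s['tcp_pos']),s['wrist_force'].round(1))
f=robot.grab_frame('side');cv2.imwrite('pics/s9.png',cv2.resize(f['image'][170:250,290:390,::-1],None,fx=7,fy=7,interpolation=cv2.INTER_CUBIC))
E
```

```text
True 24.9 [ 62.5 -29.   22.5] [3.1391e+00 4.0000e-04 1.3964e+00] [ 2.6 -0.2  1.2]
25.05 [ 62.4 -29.   22.5] [ 3.7 -0.2  1.9]
25.45 [ 61.1 -29.   23.2] [-0.5 -1.2 -0.1]
False 25.9 [ 49.7 -28.9  23.8] [-0.   0.1  0.9]
```

View pics/s9.png

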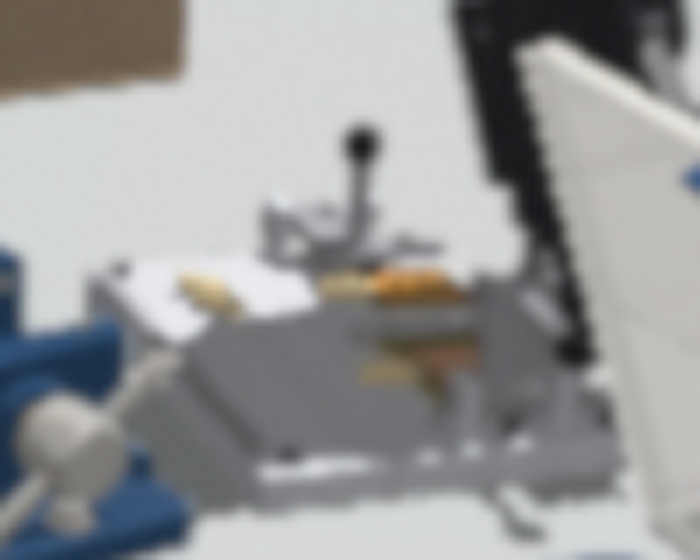

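```bash
python3 - <<'E'
from h import *
from plant import robot
for x,v,c in((30,.05,4),(14,.05,4),(9,.03,4)):
    hit=robot.move_straight(W(x,-29,.0234),vel=v,contact_N=c)
    s=robot.sense();print(x,hit,s['t'],F(s['tcp_pos']),s['wrist_force'].round(1))
    if hit: break
f=robot.grab_frame('side');cv2.imwrite('pics/s10.png',cv2.resize(f['image'][170:250,290:390,::-1],None,fx=7,fy=7,interpolation=cv2.INTER_CUBIC))
E
```

```text
30 False 26.5 [ 29.6 -28.9  23.4] [0.4 0.5 0.3]
14 False 26.9667 [ 13.6 -28.9  23.4] [-0.3  0.2  0.2]
9 False 27.2833 [  8.8 -29.   23.4] [ 0.  -1.2 -0.8]
```

View pics/s10.png

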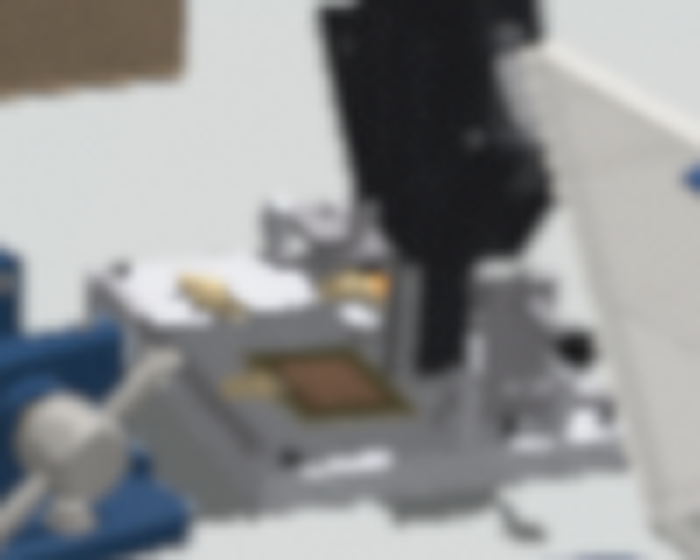

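```bash
python3 - <<'E'
from h import *
from plant import robot
hit=robot.move_straight(W(3,-29,.0234),vel=.02,contact_N=3)
s=robot.sense();print(hit,s['t'],F(s['tcp_pos']),s['wrist_force'].round(1))
robot.move_straight(W(12,-29,.0245),vel=.06)
robot.move_straight(W(12,-29,.12),vel=.2)
robot.move_straight(W(18,120,.15),vel=.3)
f=robot.grab_frame('top');cv2.imwrite('pics/t11.png',cv2.resize(f['image'][95:185,245:375,::-1],None,fx=6,fy=6,interpolation=cv2.INTER_CUBIC));np.savez('top11.npz',**f)
f=robot.grab_frame('side');np.savez('side11.npz',**f)
print(robot.sense()['t'])
E
```

```text
True 27.6167 [  6.2 -29.   23.6] [ 1.  -0.   2.7]
29.2583
```

View pics/t11.png

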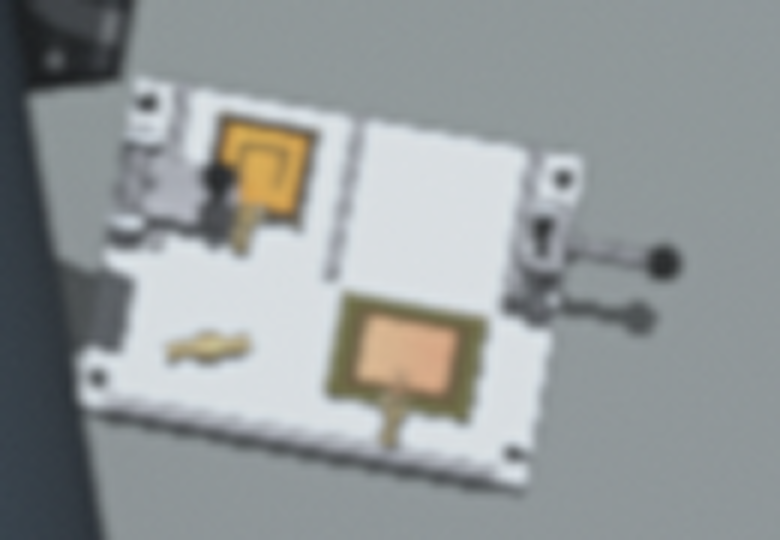

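```bash
python3 - <<'E'
from h import *
f=load('top11');z=lambda p:[(p[0]+.5)/6-.5+245,(p[1]+.5)/6-.5+95]
Q=onz(f,[z(p) for p in[(342,293),(488,320),(470,422),(325,395)]],.016)
for q in Q: print(F(q))
print('rear mid',(F(Q[0])+F(Q[1]))/2,'front mid',(F(Q[2])+F(Q[3]))/2)
print('conn',F(onz(f,[z((389,447))],.018)[0]),'ball',F(onz(f,[z((662,263))],.051)[0]))
E
```

```text
[-4.1 -5.  16. ]
[ -4.2 -53.3  16. ]
[-38.  -53.6  16. ]
[-37.9  -5.7  16. ]
rear mid [ -4.15 -29.15  16.  ] front mid [-37.95 -29.65  16.  ]
conn [-51.1 -29.2  18. ] ball [  17.5 -102.8   51. ]
```

```bash
python3 - <<'E'
from h import *
from plant import robot
pi=np.pi
robot.move_straight(W(18,-40,.15),vel=.3,attitude=[pi,0,A])
robot.move_straight(W(18,-126,.13),vel=.2)
hit=robot.move_straight(W(18,-126,.060),vel=.12,contact_N=8)
s=robot.sense();print(hit,s['t'],F(s['tcp_pos']),s['wrist_force'].round(1))
if not hit:
  for ph in (142,128,114,102,92,84):
    p=np.radians(ph);y=-68+44*np.cos(p)-17;z=(24+44*np.sin(p)+7)/1000
    hit=robot.move_straight(W(18,y,z),vel=.06,contact_N=25)
    s=robot.sense();print(ph,hit,round(s['t'],2),F(s['tcp_pos']),s['wrist_force'].round(1))
    if hit: break
f=robot.grab_frame('side');cv2.imwrite('pics/s12.png',cv2.resize(f['image'][120:260,270:400,::-1],None,fx=4,fy=4))
E
```

```text
False 32.3 [  18.6 -125.8   60.5] [-0.   0.6  0.6]
142 False 32.56 [  18.4 -118.7   58.6] [ 0.6 -0.3  0.1]
128 False 32.88 [  18.7 -111.4   66.6] [ 0.6 -0.6  2.9]
114 False 33.21 [  17.9 -101.8   71.1] [-0.7  0.2 -0.8]
102 False 33.51 [ 18.  -93.3  74. ] [ 0.2 -0.1  0.5]
92 False 33.78 [ 18.  -85.7  74.9] [-0.4 -0.4  0. ]
84 False 34.03 [ 17.9 -79.7  74.6] [-1.  -0.3  0.2]
```

View pics/s12.png

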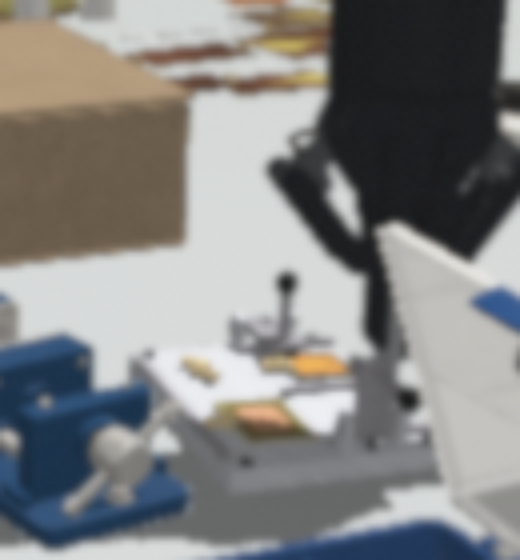

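```bash
python3 - <<'E'
from h import *
from plant import robot
pi=np.pi
robot.move_straight(W(18,-85,.10),vel=.2)
robot.move_straight(W(18,-127,.10),vel=.2)
hit=robot.move_straight(W(18,-127,.050),vel=.12,contact_N=8)
s=robot.sense();print(hit,s['t'],F(s['tcp_pos']),s['wrist_force'].round(1))
if not hit:
  for ph in (142,128,114,102,92,84):
    p=np.radians(ph);y=-68+44*np.cos(p)-17;z=(24+44*np.sin(p)-1)/1000
    hit=robot.move_straight(W(18,y,z),vel=.05,contact_N=25)
    s=robot.sense();print(ph,hit,round(s['t'],2),F(s['tcp_pos']),s['wrist_force'].round(1))
    if hit: break
f=robot.grab_frame('side');cv2.imwrite('pics/s13.png',cv2.resize(f['image'][120:260,270:400,::-1],None,fx=4,fy=4))
E
```

```text
False 35.2833 [  18.2 -126.6   49.9] [-0.2  0.5  0.9]
142 False 35.58 [  18.4 -118.8   50.8] [ 0.9 -0.6 -1.1]
128 False 35.95 [  17.7 -113.7   58. ] [-1.8 -4.5  0.1]
114 False 36.32 [  18.7 -105.    64.3] [-3.1 -5.2  3.7]
102 False 36.65 [ 18.5 -93.1  66.3] [-0.1 -0.7  0.6]
92 False 36.95 [ 17.7 -84.7  66.6] [ 0.3 -0.4  0.6]
84 False 37.23 [ 17.8 -79.4  66.5] [-0.7 -0.2  0.1]
```

View pics/s13.png

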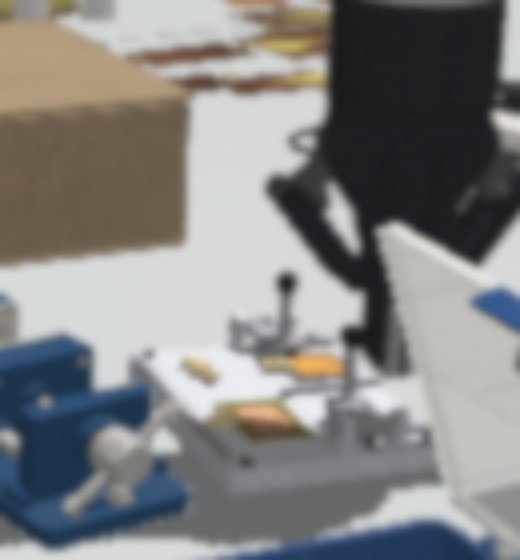

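Finger is down again (ball at about (352,335)). Retract and verify everything.

```bash
python3 - <<'E'
from h import *
from plant import robot
robot.move_straight(W(18,-82,.16),vel=.2)
robot.move_straight(W(-20,150,.20),vel=.3)
robot.sleep(.3)
f=robot.grab_frame('top');np.savez('top14.npz',**f)
cv2.imwrite('pics/t14.png',f['image'][:,:,::-1])
z=f['image'][95:185,245:375,::-1];cv2.imwrite('pics/t14z.png',cv2.resize(z,None,fx=6,fy=6,interpolation=cv2.INTER_CUBIC))
f=robot.grab_frame('side');np.savez('side14.npz',**f)
z=f['image'][170:370,240:390,::-1];cv2.imwrite('pics/s14.png',cv2.resize(z,None,fx=3,fy=3,interpolation=cv2.INTER_CUBIC))
s=robot.sense();print(s['t'],s['wrist_force'].round(1))
g=load('top14');im=g['image'];roi=np.zeros(im.shape[:2],bool);roi[235:285,375:478]=1
w=onz(g,np.argwhere((im.max(2)<80)&roi)[:,::-1],.027);print(len(w),w.mean(0))
P=cloud(f)
E
```

```text
39.2333 [-0.2  0.4  0.3]
186 [ 0.42798081 -0.16126829  0.027     ]
```

View pics/t14.png

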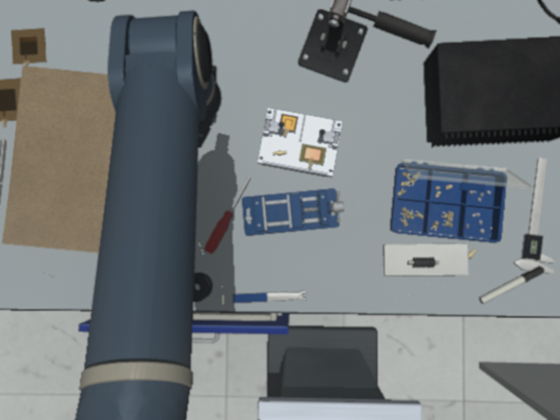

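View pics/t14z.png

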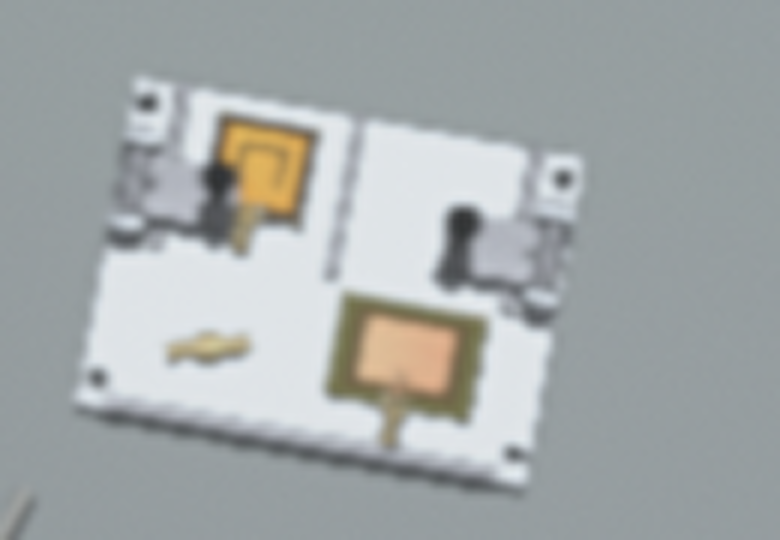

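View pics/s14.png

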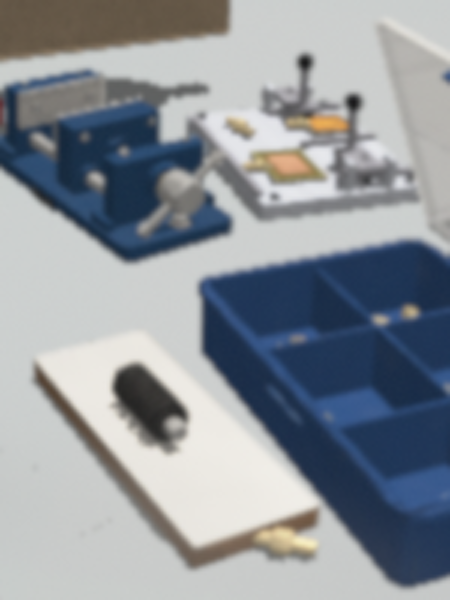

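```bash
python3 -c "
from plant import robot
robot.close_job();print(robot.sense()['t'])"
```

```text
the job is handed in; nothing more can be done
the job is handed in; nothing more can be done
```

The unloading is done and I handed the job in at about 39 s of the 64 s allowed. `close_job` gives no verdict, so the results below come from my own last pictures.

**What I did:** I laid the attenuator on the plywood and pushed the right finger open. I then slid the wide board, which was in the right lane, forward to the lip and swung the finger shut on the empty nest.

**Last checks:**
- **Wide board:** its origin measures about fixture x = -27, y = -29 mm (-26 is against the lip). It is flat and square in its lane. I took this measurement just before closing the finger, and the later picture shows the board in the same place.
- **Attenuator:** it lies about 3 mm in x and 5 mm in y from the plywood's centre.
- **Fingers:** both are down by eye; I did not measure their angles.
- **Other items:** the narrow board, adapter and wrench look unmoved. In the final top picture the arm partly hides the spool, but the visible part is in place.
- **Arm:** it is clear of everything, and the wrist force reads about zero.

**What went wrong on the way:**
- **First board push:** the gripper rode up onto the board, pressing about 5 N and moving it about 3 mm. I found the bed height again by touch and pushed lower, which worked.
- **First closing push:** it slipped over the ball and left the finger open. A lower push closed it.
- **Grasping the attenuator:** the jaws touched something at about 4 N, probably the front lip, before I raised them.
- **Lip contact:** the last push stopped on a force that was mostly upward, so contact with the lip rests on the picture measurement.

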